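# Feed the sample carrier past the spring gate

## Robot

A 6-joint arm with a two-finger parallel gripper is mounted at the origin on a cart in front of the work surface, level with it; the furniture and walls round the work are solid. World frame = base frame: x ahead of the robot, y to its left, z up, the work surface at z = 0. Lengths are in mm, angles in rad, forces in N, time in s.
With the tool pointing down it reaches from about 250 to 725 mm from the base axis. Payload 4 kg.
Tool frame: the origin (TCP) lies on the mounting face of the last link; the fingertips stand 173 mm ahead of it and the grasp point (between the pads) lies 155 mm ahead of it; y points along the fingers, z is the direction in which the jaws open and shut, and the axes are right-handed (so a half turn about y gives the same grasp; the last joint's range is limited). The gripper opens to 85 mm and grips with 20 to 120 N. Pads are 22 mm wide; open, the fingers measure 114 mm over their backs; the gripper's body (76 mm by 85 mm) begins 54 mm behind the grasp point. The pads swing forward as they close: fully open they stand 13 mm farther back than shut.
Start: joints at [-1.341, 0.241, 0.005, 1.335, 0, 1.571], TCP at [113.89, -486.857, 404.706] pointing down, gripper open.
Joint ranges: [-2.72, 2.72], [-1.05, 1.87], [-1.09, 1.28], [-1.99, 2.15], [-1.42, 1.44], [-3.14, 3.14]. Speed limits (rad/s): [2.79, 2.79, 3.14, 3.14, 3.14, 3.14].

## Interface

Orientations are given as a 3x3 rotation matrix whose columns are the frame's x, y, z axes.
In Python, from cell import r, eyes, job gives the robot as it stands.
- The arm moves only by the tool apply_moves, never from a script. Its argument "deltas" is a list of rows, each an object of numbers: "x", "y", "z": the shift along the tool's x, y, z in cm; "turn": the turn about the tool's y in degrees. A call has 1 to 20 rows; each row shifts and turns the commanded pose from where the row before left it, along the tool's axes as they then stand; what a row does not reach is not made up. A row lasts 1/12 s, in which the tool goes at most 41.7 mm and 7.16 degrees, less where a joint would pass 70% of its speed; a pose out of reach is approached as far as the arm can. A call with a gripper value outside its range is refused whole. "grip" is the finger opening in cm, from 0 to 8.54, set as the call begins (left out, the last holds). The fingers move at their own pace and stop on an object; "newtons" is the grip in N (left out, the last holds). Time passes only in rows, so rows that do not move let the fingers close. It gives the time, the measured TCP pose, the force and the opening at its end, in the units of the state.
- r.state(): the state, without advancing time (a new reading comes with each control period).
- eyes.grab_frame(name): name is "scene" or "top" or "wrist"; returns the picture (480x640x3 uint8, blue, green, red); there is no depth.
- eyes.camera_model(name): a dict with "fov_y" (degrees; the focal length in pixels is half the picture's height over the tangent of half this angle, whatever the lens; pixels are square), "cx", "cy" (the principal point, pixels), "k1" (the pictures are not rectified: a ray, as slopes to the right and down, at radius r is drawn at 1 + k1 r^2 times it, then the intrinsics apply), "position" and "attitude" of the camera in the world; the wrist camera has in their place "mount" (4x4, takes a point from camera to tool coordinates, whose origin is the TCP and whose axes are the tool frame's). Camera axes: x right, y down, z forward; pixel columns grow to the right and rows downward; lengths in mm; the calibration is good to about 2 mm. A picture is of the moment at which its call begins: read the wrist's pose just before it. camera_model takes no time and is no camera call.
- job.close_job(): hands the job in, once; it reports no verdict.
Trained networks look in the newest picture that a camera, given by its name, has taken for a name from the list of things; names that differ only in an ending like _2 or _b are one class to them, and where a whole thing is asked for, a point or a joint stands for the part that bears it (a point fixed in the world has none). Each returns a list of dicts, best first, with "score" (0 to 1); they miss things now and then, are a little off and sometimes report something else, mostly with a low value. They report only what shows in the picture. A call takes as long as a camera call. They do not tell look-alikes from the thing itself.
- eyes.recognise(name, camera): "centre" ([x, y, z] in mm, in the coordinates of the camera as it stood for that picture, good to about 4 mm: the middle of the surface that is visible of it).
- eyes.spot_point(name, camera): "centre" ([x, y, z] in mm, in the coordinates of the camera as it stood for that picture, good to about 4 mm: a listed point, or the origin of a listed thing).
The state is a dict: "time": time; "joint_positions": joint angles; "dq": joint speeds; "joint_efforts": joint torques, N m; "position": TCP position; "tcp_rot": TCP orientation; "ft_force": force on the tool from outside, world axes, zero at the start; "wrist_torque": the same for the moment, N m; "opening": finger opening in mm.
Only numpy, scipy, OpenCV 4.12 (cv2) and the standard library are available. Lean on these libraries where they do the work, as an engineer would, in place of code of your own. Each camera call takes 0.05 s, during which the arm holds its last target. There are 200 camera calls.

## Task

Load the blue carrier with its two metal discs into the far end of the chute: with one fingertip press the yellow treadle and keep it pressed so that the red spring gate stays down, and with the other fingertip push the carrier by its rear along the channel, over the gate and up against the end stop. Then let go so that the gate springs up behind the carrier. Only push: do not lift or tip the carrier, leave the discs in their wells, and do not disturb the other things on the bench.

Things in the scene. Friction and masses are not known exactly. Their poses are not given: they have to be found in the camera images.
- chute: Fixed grey aluminium chute on a 336x186 mm base. Origin on the bench under the channel's centre line; +x along the channel, the carrier's way of travel; +y the side of the yellow treadle; z up. Channel floor at z = 40 mm, 60 mm wide between 6 mm walls with tops at z = 62 mm, open at its -x end (x = -168 mm). Two hinge posts, tops at z = 64 mm, at x = -156 and 70 mm, y = 130 mm.
- end_stop (a point): middle of the face of the dark end stop that closes the channel's +x end, at chute x = 156 mm
- gate_leaf (a point): middle of the top edge of the red gate leaf, 8 mm thick, crossing the channel at chute x = 36 to 44 mm; when up it stands 15 mm above the channel floor and blocks the carrier; moves with the gate
- gate (a joint): Spring gate, one piece with the treadle, hinged on a rod along chute x at chute y = 130 mm, z = 56 mm. 0 = up; grows as the treadle is pressed down; from 0.15 rad the leaf is wholly below the channel floor; hard stop at 0.28. The spring raises it as soon as the treadle is let go; pressing takes about 2 N at first, 6 to 7 N at the stop; 0.1 rad is about 7 mm of travel at the treadle.
- treadle (a point): Yellow ribbed treadle plate of the gate, beside the channel: chute x = -150 to 60 mm, y = 44 to 80 mm. This point is the centre of its top face, 69 mm above the bench when up, and 54 mm at gate = 0.22 rad. It can be pressed anywhere along its length, and a fingertip can slide along it while pressing.
- carrier: Loose blue sample carrier lying in the channel before the gate, 104x56x26 mm (x, y, z), 1 mm or more clear of the walls at each side; with its discs about 0.7 kg. Origin at the centre of its underside, x along the chute's x. At the end stop its origin is at chute x = 104 mm and its rear is 8 mm past the gate leaf.
- carrier_rear (a point): centre of the carrier's flat rear face (chute -x side, white patch), 13 mm above the channel floor: where it is pushed
- disc_1: loose gold-coloured metal disc, 36 mm across, 30 mm high, standing in the carrier's rear well; origin under its centre; its top is 40 mm above the channel floor
- disc_2: loose grey metal disc, 38 mm across, 26 mm high, standing in the carrier's front well; origin under its centre; its top is 36 mm above the channel floor
- well_1 (a point): floor centre of the carrier's rear well, 43 mm square, 16 mm deep, 10 mm above the carrier's underside
- well_2 (a point): floor centre of the carrier's front well, 43 mm square, 16 mm deep
- sample_jar: white sample jar, 36 mm across, 69 mm tall; origin under its centre; bystander
- the_mouse: black computer mouse, 104x58x40 mm; origin under its centre; bystander
- the_caliper: caliper lying flat, 163 mm long; origin under its centre; bystander
- copper_disc: small copper-coloured metal disc, 30 mm across, 22 mm high, standing on the chute's base plate (top at z = 8 mm) near its +x end, beside the channel; origin under its centre; bystander
- the_swab_pot: white pot with swabs, 58 mm across, 84 mm tall; origin under its centre; bystander
Not all that is in view belongs to the job. What is shaped like the disc_1 but green is not meant.

How it is judged (in metres and radians):
On the way, in this order (a step that is already met when the one before it is completed fails the run):
1. a finger presses the treadle and the gate is down while the carrier still lies before it (value of joint gate above 0.12 rad and contact force between the fingers and gate above 0.3 N and x of carrier in the frame of chute below -0.015 m), for 0.1 s.
2. the carrier is half-way over the gate while one finger keeps the treadle pressed and a finger pushes the carrier (contact force between the fingers and gate above 0.3 N and value of joint gate above 0.1 rad and contact force between the fingers and carrier above 0.1 N and x of carrier in the frame of chute between 0.01 and 0.085 m), for 0.05 s.
At the end, for the whole second after the job is handed in: The carrier lies flat in the channel at rest within 7 mm of the end stop, the gate is up again behind it (within 0.03 rad), and both discs still sit in their wells (x of carrier in the frame of chute above 0.097 m and z of carrier in the frame of chute below 0.043 m and value of joint gate below 0.03 rad and distance between disc_1 and well_1 below 0.008 m and distance between disc_2 and well_2 below 0.008 m and linear speed of carrier below 0.01 m/s); the robot touches nothing.
It fails at once if the carrier is lifted or tipped (z of carrier in the frame of chute above 0.052 m or angle between carrier's own z axis and vertical above 0.2 rad).
It fails at once if a disc is lifted out of its well (z of any of disc_1, disc_2 in the frame of carrier above 0.02 m).
It fails at once if another thing on the bench is disturbed (distance of any of sample_jar, the_mouse, the_caliper, copper_disc, the_swab_pot from where it was at the start of the episode above 0.02 m).
It also fails if it takes over 38 s, if anything falls off the work surface, if the arm or the gripper's body presses on something with over 40 N, if the wrist force passes 120 N, or if a joint passes its speed limit or range.

## Working session

There is one attempt and no reset: what is moved stays moved. The work goes in short steps, Python scripts to look and compute and a tool call to move; the robot and the scene stay as the last step left them, time stands still between calls to the robot, and variables do not carry over. Pictures are saved under pics/ and viewed, about 8 in all and at most 12, crops included, and the job is handed in when it is done.

Besides the shell and the picture viewer there is one more tool, called after "Request:" as name([rows], argument=value, ...), one row to a line, values as JSON. apply_moves: Moves the arm, as the interface text tells. Its arguments: {"type":"object","properties":{"deltas":{"type":"array","items":{"type":"object","properties":{"x":{"type":"number"},"y":{"type":"number"},"z":{"type":"number"},"turn":{"type":"number"}}}},"grip":{"type":"number"},"newtons":{"type":"number"}},"required":["deltas"]}

```bash
ls; mkdir -p pics; cat > h.py <<'E'
import numpy as np, cv2
from cell import r, eyes, job
def grab(c,fn=None):
    im=eyes.grab_frame(c)
    if fn: cv2.imwrite('pics/'+fn,im)
    return im
def campose(c,st=None):
    m=eyes.camera_model(c)
    if 'mount' in m:
        st=st or r.state(); T=np.eye(4);T[:3,:3]=st['tcp_rot'];T[:3,3]=st['position']
        return T@np.array(m['mount'])
    T=np.eye(4);T[:3,:3]=m['attitude'];T[:3,3]=np.array(m['position']).ravel();return T
def w(c,p,T=None):
    T=campose(c) if T is None else T
    return T[:3,:3]@np.array(p)+T[:3,3]
def proj(c,P,T=None):
    m=eyes.camera_model(c);T=campose(c) if T is None else T
    q=T[:3,:3].T@(np.array(P)-T[:3,3]); s=q[:2]/q[2]; s=s*(1+m['k1']*(s@s))
    f=240/np.tan(np.radians(m['fov_y'])/2); return s*f+[m['cx'],m['cy']]
def ray(c,u,v,z,T=None):
    m=eyes.camera_model(c);T=campose(c) if T is None else T
    f=240/np.tan(np.radians(m['fov_y'])/2); d=(np.array([u,v])-[m['cx'],m['cy']])/f
    s=d.copy()
    for _ in range(30): s=d/(1+m['k1']*(s@s))
    D=T[:3,:3]@np.array([s[0],s[1],1]); return T[:3,3]+D*(z-T[2,3])/D[2]
E
python3 - <<'E'
from h import *
np.set_printoptions(precision=1,suppress=True)
s=r.state(); print(s['time'],s['position'],s['opening'],np.array(s['tcp_rot']))
a=grab('scene','scene0.png');b=grab('top','top0.png')
for c in ('top','scene'):
    print(c,eyes.camera_model(c))
    for n in ['chute','end_stop','gate_leaf','treadle','carrier','carrier_rear','disc_1','copper_disc','sample_jar','the_swab_pot','the_mouse','the_caliper']:
        print(n,[(np.round(w(c,d['centre'])),round(d['score'],2)) for d in eyes.spot_point(n,c)[:3]])
print(r.state()['time'])
E
```

```text
pics
0.0 [ 113.8 -486.6  403.8] 85.37676050451148 [[-1.  -0.   0.2]
 [-0.2  0.  -1. ]
 [ 0.  -1.  -0. ]]
top {'fov_y': 47.81785497749464, 'cx': 309.3221078949019, 'cy': 237.18207090028346, 'k1': 0.027188870399626378, 'position': array([ 275.3,   -2.7, 1484.3]), 'attitude': array([[ 0. , -1. ,  0.2],
       [-1. , -0. , -0. ],
       [ 0. , -0.2, -1. ]])}
chute [(array([548., -19.,   1.]), 0.88)]
end_stop [(array([520., 134.,  48.]), 0.7), (array([ 529., -315.,   -1.]), 0.42)]
gate_leaf [(array([548.,  21.,  59.]), 0.83), (array([522., 137.,  51.]), 0.75), (array([396., 335.,  -2.]), 0.69)]
treadle [(array([494., -69.,  67.]), 0.88)]
carrier [(array([519., 135.,  51.]), 0.5), (array([549., -42.,  49.]), 0.46)]
carrier_rear [(array([ 562., -113.,   54.]), 0.77)]
disc_1 [(array([672., -14.,  -2.]), 0.74), (array([711., -64.,   4.]), 0.73), (array([548., -40.,  47.]), 0.7)]
copper_disc [(array([464.,  83.,   9.]), 0.5)]
sample_jar [(array([397., 335.,  -1.]), 0.74)]
the_swab_pot [(array([640., 321.,  -5.]), 0.81)]
the_mouse [(array([ 532., -315.,   -1.]), 0.59)]
the_caliper []
scene {'fo
[... 278 characters left out ...]
0.66)]
end_stop [(array([520., 139.,  51.]), 0.83), (array([397., 332.,   3.]), 0.34)]
gate_leaf [(array([540.,  20.,  58.]), 0.67)]
treadle [(array([495., -67.,  69.]), 0.62)]
carrier [(array([556., -65.,  42.]), 0.98)]
carrier_rear [(array([ 566., -115.,   55.]), 0.93)]
disc_1 [(array([548., -41.,  50.]), 0.58), (array([674., -11.,   5.]), 0.58), (array([710., -70.,  -3.]), 0.5)]
copper_disc [(array([464.,  87.,  14.]), 0.6)]
sample_jar [(array([397., 335.,   0.]), 0.89), (array([564., -87.,  51.]), 0.49)]
the_swab_pot [(array([549., -18.,   1.]), 0.4)]
the_mouse [(array([ 529., -315.,    3.]), 0.97), (array([493., -69.,  68.]), 0.35)]
the_caliper [(array([ 373., -332.,   -2.]), 0.95)]
1.3
```

View pics/top0.png

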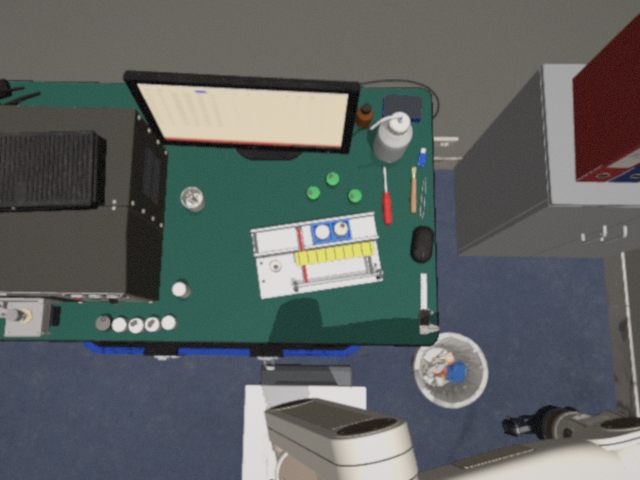

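View pics/scene0.png

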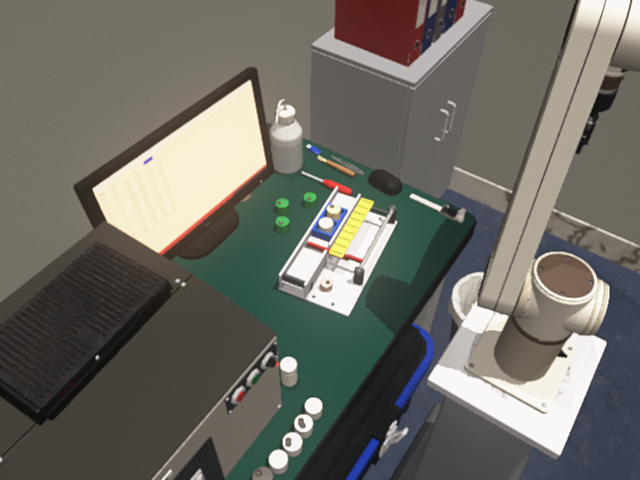

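The top picture shows the chute at px (250–380, 215–295), with its +x end pointing left. The blue carrier is at (331,232), the red gate at (300,238) and the yellow treadle at (335,254). The copper disc is at (276,265). Possible mix-ups for disc_1 are the gold disc in the carrier at (341,228), the grey one at (323,232), and three green look-alikes at (313,193), (333,179) and (355,196). The gold and grey discs in the carrier are the ones I want. The networks' 519,135 "carrier" hits are the end stop.

```bash
python3 - <<'E'
from h import *
np.set_printoptions(precision=3,suppress=True)
s=r.state(); R=np.array(s['tcp_rot']); print(R, eyes.camera_model('wrist'))
print(R.T@(np.array([540,-140,404])-s['position']))
u=np.array([520-549,137+18.]);u/=np.linalg.norm(u);y=np.array([-u[1],u[0]])
z=R[:2,2]; print(u,y,np.degrees(np.arctan2(*(-y)[::-1])-np.arctan2(*z[::-1])))
E
```

```text
[[-0.974 -0.     0.228]
 [-0.228  0.    -0.974]
 [ 0.    -1.    -0.   ]] {'fov_y': 60.64172650306571, 'cx': 320.45845508689627, 'cy': 244.6405709890178, 'k1': -0.007809129945760954, 'mount': array([[  0.   ,   0.961,   0.275, -70.648],
       [ -0.001,  -0.275,   0.961,  30.497],
       [  1.   ,  -0.001,   0.001,   0.807],
       [  0.   ,   0.   ,   0.   ,   1.   ]])}
[-493.921    0.697 -240.683]
[-0.184  0.983] [-0.983 -0.184] 87.4316915863
```

Request:
apply_moves([
  {"x": -3.5, "z": -1.7},
  {"x": -3.5, "z": -1.7},
  {"x": -3.5, "z": -1.7},
  {"x": -3.5, "z": -1.7},
  {"x": -3.5, "z": -1.7},
  {"x": -3.5, "z": -1.7},
  {"x": -3.5, "z": -1.7},
  {"x": -3.5, "z": -1.7},
  {"x": -3.5, "z": -1.7},
  {"x": -3.5, "z": -1.7},
  {"x": -3.5, "z": -1.7},
  {"x": -3.5, "z": -1.7},
  {"x": -3.5, "z": -1.7},
  {"x": -3.5, "z": -1.7},
], grip=4.8)

```text
invalid input
```

Request:
apply_moves([
  {"turn": -6.7},
  {"turn": -6.7},
  {"turn": -6.7},
  {"turn": -6.7},
  {"turn": -6.7},
  {"turn": -6.7},
  {"turn": -6.7},
  {"turn": -6.7},
  {"turn": -6.7},
  {"turn": -6.7},
  {"turn": -6.7},
  {"turn": -6.7},
  {"turn": -6.7},
  {},
  {},
])

```text
invalid input
```

Request:
apply_moves([
  {"x": -3.5, "y": 0, "z": -1.7, "turn": 0},
  {"x": -3.5, "y": 0, "z": -1.7, "turn": 0},
  {"x": -3.5, "y": 0, "z": -1.7, "turn": 0},
  {"x": -3.5, "y": 0, "z": -1.7, "turn": 0},
  {"x": -3.5, "y": 0, "z": -1.7, "turn": 0},
  {"x": -3.5, "y": 0, "z": -1.7, "turn": 0},
  {"x": -3.5, "y": 0, "z": -1.7, "turn": 0},
  {"x": -3.5, "y": 0, "z": -1.7, "turn": 0},
  {"x": -3.5, "y": 0, "z": -1.7, "turn": 0},
  {"x": -3.5, "y": 0, "z": -1.7, "turn": 0},
  {"x": -3.5, "y": 0, "z": -1.7, "turn": 0},
  {"x": -3.5, "y": 0, "z": -1.7, "turn": 0},
  {"x": -3.5, "y": 0, "z": -1.7, "turn": 0},
  {"x": -3.5, "y": 0, "z": -1.7, "turn": 0},
], grip=4.8, newtons=40)

```text
time: 2.47
position: [538.1, -141.9, 404.8]
tcp_rot: [[-0.974, 0.0, 0.228], [-0.228, -0.0, -0.974], [-0.0, -1.0, 0.0]]
ft_force: [0.1, -1.4, 0.5]
opening: 48.5
```

Request:
apply_moves([
  {"x": 0, "y": 0, "z": 0, "turn": -6.7},
  {"x": 0, "y": 0, "z": 0, "turn": -6.7},
  {"x": 0, "y": 0, "z": 0, "turn": -6.7},
  {"x": 0, "y": 0, "z": 0, "turn": -6.7},
  {"x": 0, "y": 0, "z": 0, "turn": -6.7},
  {"x": 0, "y": 0, "z": 0, "turn": -6.7},
  {"x": 0, "y": 0, "z": 0, "turn": -6.7},
  {"x": 0, "y": 0, "z": 0, "turn": -6.7},
  {"x": 0, "y": 0, "z": 0, "turn": -6.7},
  {"x": 0, "y": 0, "z": 0, "turn": -6.7},
  {"x": 0, "y": 0, "z": 0, "turn": -6.7},
  {"x": 0, "y": 0, "z": 0, "turn": -6.7},
  {"x": 0, "y": 0, "z": 0, "turn": -6.7},
  {"x": 0, "y": 0, "z": 0, "turn": 0},
  {"x": 0, "y": 0, "z": 0, "turn": 0},
], grip=4.8, newtons=40)

```text
time: 3.72
position: [536.8, -143.5, 404.6]
tcp_rot: [[0.175, -0.0, 0.985], [-0.985, 0.0, 0.175], [-0.0, -1.0, -0.0]]
ft_force: [-0.8, 0.1, 0.6]
opening: 48.2
```

```bash
python3 - <<'E'
from h import *
np.set_printoptions(precision=3,suppress=True)
s=r.state(); R=np.array(s['tcp_rot']); print(s['time'],s['position'],R,s['ft_force'],s['opening'])
T=campose('wrist',s); im=grab('wrist','wrist0.png')
for n in ['chute','gate_leaf','treadle','carrier','carrier_rear','disc_1','well_1','disc_2']:
    print(n,[(np.round(w('wrist',d['centre'],T)),round(d['score'],2)) for d in eyes.spot_point(n,'wrist')[:3]])
E
```

```text
3.7167 [ 536.813 -143.52   404.631] [[ 0.175 -0.     0.985]
 [-0.985  0.     0.175]
 [-0.    -1.    -0.   ]] [-0.754  0.135  0.604] 48.21969603987877
chute []
gate_leaf []
treadle [(array([498., -75.,  71.]), 0.92)]
carrier [(array([552., -65.,  42.]), 0.66)]
carrier_rear [(array([ 569., -115.,   57.]), 0.93)]
disc_1 [(array([ 672., -128.,   -3.]), 0.95), (array([712., -63.,   0.]), 0.86), (array([553., -37.,  50.]), 0.76)]
well_1 []
disc_2 [(array([ 672., -128.,   -3.]), 0.95), (array([712., -63.,   0.]), 0.86), (array([553., -37.,  50.]), 0.76)]
```

View pics/wrist0.png

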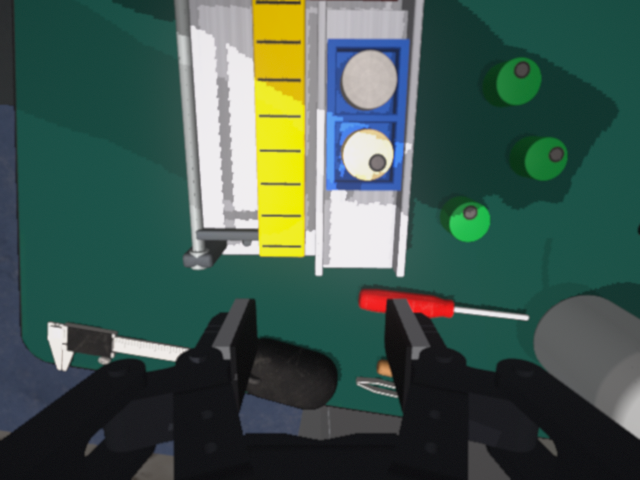

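The wrist view shows the carrier at px (330–405, 40–190), with its rear top edge at v≈189. The gold disc is at (368,155) and the grey disc at (370,80). The treadle's -x end is at (259–303, 256) and the channel wall ends are at (320,275) and (401,275). The green look-alikes lie outside the chute.

```bash
python3 - <<'E'
from h import *
np.set_printoptions(precision=1,suppress=True)
T=campose('wrist')
for n,u,v,z in [('wallL end',319.5,275,62),('wallR end',401,276,62),('wallL up',324,2,62),('wallR up',418,2,62),('tread L',260,257,69),('tread R',304,257,69),('treadL up',253,2,69),('treadR up',304,2,69),('rear L',329,188,66),('rear R',402,190,66),('frontL',328,40,66),('frontR',409,41,66)]:
    print(n,ray('wrist',u,v,z,T))
s=r.state()
P=np.array(s['position']);R=np.array(s['tcp_rot'])
for sg in(-1,1): 
  for L in (160,173): 
    q=P+R@np.array([0,L,sg*24.]); print('tip',q,proj('wrist',q,T))
im=cv2.imread('pics/wrist0.png')[160:300,240:420]; cv2.imwrite('pics/c0.png',cv2.resize(im,None,fx=4,fy=4,interpolation=cv2.INTER_CUBIC))
E
```

```text
wallL end [ 545.  -188.9   62. ]
wallR end [ 610.1 -178.1   62. ]
wallL up [513.3   5.3  62. ]
wallR up [576.   16.7  62. ]
tread L [ 496.2 -179.9   69. ]
tread R [ 530.  -173.8   69. ]
treadL up [467.2  -4.8  69. ]
treadR up [500.5   1.1  69. ]
rear L [ 539.5 -117.8   66. ]
rear R [ 593.9 -109.5   66. ]
frontL [520.3 -18.1  66. ]
frontR [575.   -8.9  66. ]
tip [ 513.2 -147.8  244.7] [249.7 332.3]
tip [ 513.2 -147.8  231.7] [255.4 315.8]
tip [ 560.4 -139.2  244.7] [386.9 332.2]
tip [ 560.4 -139.2  231.7] [381.5 315.8]
```

View pics/c0.png

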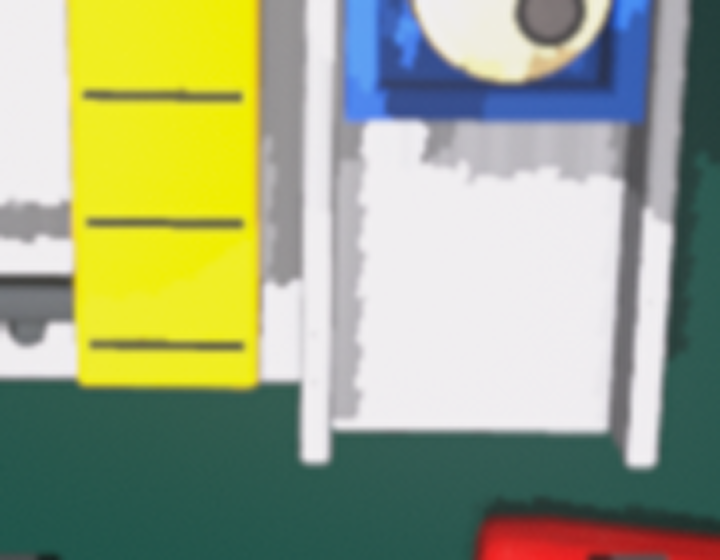

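Request:
apply_moves([
  {"x": 0, "y": 3.5, "z": 0.25, "turn": 0.5},
  {"x": 0, "y": 4, "z": 0, "turn": 0},
  {"x": 0, "y": 4, "z": 0, "turn": 0},
  {"x": 0, "y": 3, "z": 0, "turn": 0},
  {"x": 0, "y": 0.7, "z": 0, "turn": 0},
  {"x": 0, "y": 0, "z": 0, "turn": 0},
  {"x": 0, "y": 0, "z": 0, "turn": 0},
  {"x": 0, "y": 0, "z": 0, "turn": 0},
], grip=4.8, newtons=40)

```text
time: 4.83
position: [540.6, -143.4, 255.3]
tcp_rot: [[0.17, 0.005, 0.986], [-0.986, -0.001, 0.17], [0.002, -1.0, 0.004]]
ft_force: [0.9, 0.6, 0.7]
opening: 48.2
```

```bash
python3 - <<'E'
from h import *
s=r.state(); print(s['position'],s['ft_force'],s['time']); grab('wrist','wrist1.png')
E
```

```text
[ 540.57088187 -143.40589408  255.28254325] [0.89909914 0.61028044 0.73163388] 4.8333
```

View pics/wrist1.png

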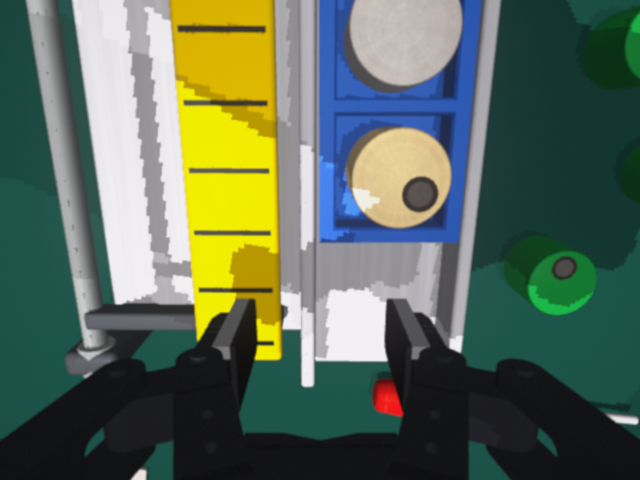

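The left finger at px (235,320) is over the treadle. The right finger at (400,320) is over the channel behind the carrier, whose rear edge is at v≈242. Next I'll press.

Request:
apply_moves([
  {"x": 0, "y": 0.4, "z": 0, "turn": 0},
  {"x": 0, "y": 0.4, "z": 0, "turn": 0},
  {"x": 0, "y": 0.2, "z": 0, "turn": 0},
  {"x": 0, "y": 0, "z": 0, "turn": 0},
  {"x": 0, "y": 0, "z": 0, "turn": 0},
], grip=4.8, newtons=40)

```text
time: 5.3
position: [539.1, -143.0, 242.6]
tcp_rot: [[0.17, -0.0, 0.986], [-0.986, 0.0, 0.17], [-0.0, -1.0, -0.0]]
ft_force: [-0.3, -0.3, -0.3]
opening: 47.9
```

Request:
apply_moves([
  {"x": 0, "y": 0.3, "z": 0, "turn": 0},
  {"x": 0, "y": 0, "z": 0, "turn": 0},
  {"x": 0, "y": 0, "z": 0, "turn": 0},
], grip=4.8, newtons=40)

```text
time: 5.55
position: [539.4, -143.1, 239.8]
tcp_rot: [[0.17, 0.001, 0.986], [-0.986, -0.0, 0.17], [0.0, -1.0, 0.001]]
ft_force: [0.5, -0.1, 0.3]
opening: 47.9
```

Request:
apply_moves([
  {"x": 0, "y": 0.3, "z": 0, "turn": 0},
  {"x": 0, "y": 0, "z": 0, "turn": 0},
  {"x": 0, "y": 0, "z": 0, "turn": 0},
], grip=4.8, newtons=40)

```text
time: 5.8
position: [539.7, -143.1, 237.0]
tcp_rot: [[0.17, 0.001, 0.985], [-0.985, -0.0, 0.17], [0.0, -1.0, 0.001]]
ft_force: [1.4, 0.8, 3.7]
opening: 48.1
```

Request:
apply_moves([
  {"x": 0, "y": 0.3, "z": 0, "turn": 0},
  {"x": 0, "y": 0, "z": 0, "turn": 0},
  {"x": 0, "y": 0, "z": 0, "turn": 0},
], grip=4.8, newtons=40)

```text
time: 6.05
position: [539.8, -143.0, 234.0]
tcp_rot: [[0.17, 0.002, 0.985], [-0.985, -0.0, 0.17], [0.0, -1.0, 0.002]]
ft_force: [3.3, 0.5, 3.7]
opening: 48.1
```

Request:
apply_moves([
  {"x": 0, "y": 0.4, "z": 0, "turn": 0},
  {"x": 0, "y": 0.3, "z": 0, "turn": 0},
  {"x": 0, "y": 0.3, "z": 0, "turn": 0},
  {"x": 0, "y": 0, "z": 0, "turn": 0},
  {"x": 0, "y": 0, "z": 0, "turn": 0},
  {"x": 0, "y": 0, "z": 0, "turn": 0},
], grip=4.8, newtons=40)

```text
time: 6.55
position: [540.0, -143.0, 224.1]
tcp_rot: [[0.17, 0.002, 0.985], [-0.985, 0.0, 0.17], [0.0, -1.0, 0.002]]
ft_force: [4.5, 1.8, 4.9]
opening: 47.9
```

```bash
python3 - <<'E'
from h import *
s=r.state(); print(s['position'],s['ft_force'],s['wrist_torque'],s['opening'],s['time']); T=campose('wrist',s)
grab('wrist','wrist2.png'); a=grab('top','top2.png')
for n in ['treadle','carrier_rear']: print(n,[(np.round(w('wrist',d['centre'],T),1),round(d['score'],2)) for d in eyes.spot_point(n,'wrist')[:2]],[(np.round(w('top',d['centre']),1),round(d['score'],2)) for d in eyes.spot_point(n,'top')[:2]])
E
```

```text
[ 539.96384738 -143.04633538  224.14372028] [4.46492906 1.79704552 4.9418181 ] [ 0.2241151  -0.75014019 -0.02810304] 47.94478211793471 6.55
treadle [(array([501.7, -74. ,  54.7]), 0.73)] [(array([496.9, -70.9,  53.7]), 0.56), (array([522.5, 135.1,  50.4]), 0.39)]
carrier_rear [(array([ 567. , -113.9,   56.3]), 0.87)] [(array([ 562.6, -113.9,   53.4]), 0.85)]
```

View pics/wrist2.png

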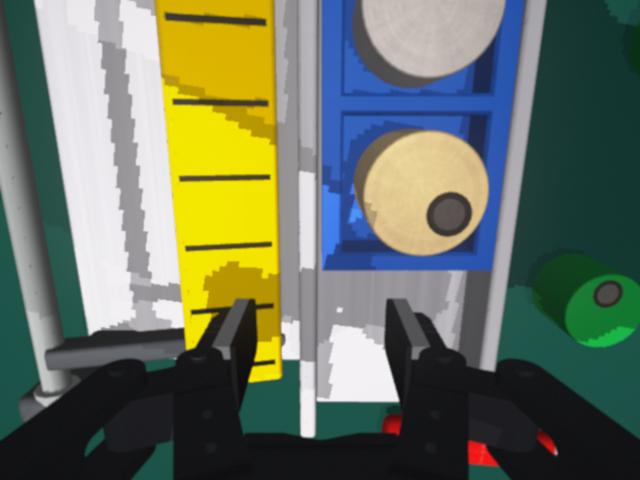

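The treadle now reads z≈54 (gate about 0.2 rad) at 4.9 N. The carrier has not moved, with its rear still at chute x≈-97. Now I'll push along tool -x.

Request:
apply_moves([
  {"x": -0.4, "y": 0, "z": 0, "turn": 0},
  {"x": -0.4, "y": 0, "z": 0, "turn": 0},
  {"x": -0.4, "y": 0, "z": 0, "turn": 0},
  {"x": -0.4, "y": 0, "z": 0, "turn": 0},
  {"x": -0.4, "y": 0, "z": 0, "turn": 0},
  {"x": -0.5, "y": 0, "z": 0, "turn": 0},
  {"x": -0.5, "y": 0, "z": 0, "turn": 0},
  {"x": -0.5, "y": 0, "z": 0, "turn": 0},
  {"x": -0.5, "y": 0, "z": 0, "turn": 0},
  {"x": -0.5, "y": 0, "z": 0, "turn": 0},
  {"x": -0.5, "y": 0, "z": 0, "turn": 0},
], grip=4.8, newtons=40)

```text
time: 7.77
position: [531.0, -95.9, 224.2]
tcp_rot: [[0.167, 0.001, 0.986], [-0.986, -0.007, 0.167], [0.007, -1.0, -0.0]]
ft_force: [3.3, -7.5, 4.6]
opening: 47.6
```

```bash
cat > chk.py <<'E'
from h import *
import sys
O=np.array([549.6,-17.9]);u=np.array([-.166,.986]);y=np.array([-.986,-.166])
def ch(p): q=np.array(p[:2])-O; return np.round([q@u,q@y,p[2]],1)
s=r.state();T=campose('wrist',s); print('tcp',ch(s['position']),np.round(s['ft_force'],1),round(s['opening'],1),round(s['time'],2))
grab('wrist',sys.argv[1]+'w.png'); grab('top',sys.argv[1]+'t.png')
for n in ['treadle','carrier_rear','carrier']: print(n,[[(ch(w(c,d['centre'],T if c=='wrist' else None)),round(d['score'],2)) for d in eyes.spot_point(n,c)[:2]] for c in ('wrist','top')])
E
python3 chk.py a
```

```text
tcp [-73.8  31.3 224.2] [ 3.3 -7.5  4.6] 47.6 7.77
treadle [[(array([-47.3,  60.3,  53.2]), 0.79)], []]
carrier_rear [[(array([-64.3,   0.6,  57.4]), 0.87)], [(array([-64.1,   3.1,  50. ]), 0.84)]]
carrier [[(array([-12.7,   0.8,  39.4]), 0.72)], [(array([-12.7,  -0.1,  37.4]), 0.61)]]
```

Request:
apply_moves([
  {"x": -0.5, "y": 0, "z": 0, "turn": 0},
  {"x": -0.5, "y": 0, "z": 0, "turn": 0},
  {"x": -0.5, "y": 0, "z": 0, "turn": 0},
  {"x": -0.5, "y": 0, "z": 0, "turn": 0},
  {"x": -0.5, "y": 0, "z": 0, "turn": 0},
  {"x": -0.5, "y": 0, "z": 0, "turn": 0},
  {"x": -0.5, "y": 0, "z": 0, "turn": 0},
  {"x": -0.5, "y": 0, "z": 0, "turn": 0},
  {"x": -0.5, "y": 0, "z": 0, "turn": 0},
  {"x": -0.5, "y": 0, "z": 0, "turn": 0},
], grip=4.8, newtons=40)

```text
time: 9.0
position: [522.6, -46.7, 224.2]
tcp_rot: [[0.167, 0.001, 0.986], [-0.986, -0.008, 0.167], [0.008, -1.0, -0.0]]
ft_force: [1.9, -7.5, 5.5]
opening: 48.0
```

```bash
python3 chk.py b
```

```text
tcp [-23.9  31.4 224.2] [ 1.9 -7.5  5.5] 48.0 9.0
treadle [[(array([-45.9,  60.2,  55.7]), 0.92)], []]
carrier_rear [[], []]
carrier [[(array([38.3,  1.6, 41.4]), 0.82)], [(array([37.2,  1. , 38.5]), 0.68)]]
```

View pics/bw.png

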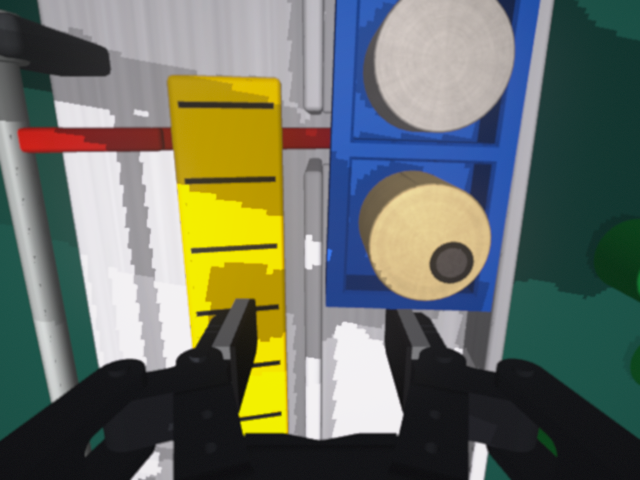

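The carrier is straight in the channel over the gate (rear edge at v≈308, discs seated). The red arm is down at v≈138.

Request:
apply_moves([
  {"x": -0.5, "y": 0, "z": 0, "turn": 0},
  {"x": -0.5, "y": 0, "z": 0, "turn": 0},
  {"x": -0.5, "y": 0, "z": 0, "turn": 0},
  {"x": -0.5, "y": 0, "z": 0, "turn": 0},
  {"x": -0.5, "y": 0, "z": 0, "turn": 0},
  {"x": -0.5, "y": 0, "z": 0, "turn": 0},
  {"x": -0.5, "y": 0, "z": 0, "turn": 0},
  {"x": -0.5, "y": 0, "z": 0, "turn": 0},
  {"x": -0.5, "y": 0, "z": 0, "turn": 0},
  {"x": -0.5, "y": 0, "z": 0, "turn": 0},
  {"x": -0.4, "y": 0, "z": 0, "turn": 0},
  {"x": -0.3, "y": 0, "z": 0, "turn": 0},
  {"x": -0.2, "y": 0, "z": 0, "turn": 0},
], grip=4.8, newtons=40)

```text
time: 10.48
position: [512.6, 11.5, 224.2]
tcp_rot: [[0.167, 0.001, 0.986], [-0.986, -0.008, 0.167], [0.008, -1.0, -0.0]]
ft_force: [2.2, -8.1, 6.1]
opening: 48.1
```

Request:
apply_moves([
  {"x": -0.2, "y": 0, "z": 0, "turn": 0},
  {"x": -0.1, "y": 0, "z": 0, "turn": 0},
  {"x": 0, "y": 0, "z": 0, "turn": 0},
], grip=4.8, newtons=40)

```text
time: 10.73
position: [512.0, 14.5, 224.1]
tcp_rot: [[0.167, 0.001, 0.986], [-0.986, -0.008, 0.167], [0.008, -1.0, -0.0]]
ft_force: [2.7, -8.1, 6.3]
opening: 48.1
```

Request:
apply_moves([
  {"x": -0.1, "y": 0, "z": 0, "turn": 0},
  {"x": -0.1, "y": 0, "z": 0, "turn": 0},
  {"x": 0, "y": 0, "z": 0, "turn": 0},
], grip=4.8, newtons=40)

```text
time: 10.98
position: [511.7, 16.3, 224.1]
tcp_rot: [[0.167, 0.001, 0.986], [-0.986, -0.008, 0.167], [0.008, -1.0, -0.0]]
ft_force: [2.8, -8.2, 6.7]
opening: 47.9
```

```bash
python3 chk.py c
```

```text
tcp [ 40.   31.7 224.1] [ 2.8 -8.2  6.7] 47.9 10.98
treadle [[], [(array([-42.5,  62.6,  51.8]), 0.73), (array([ 316.9, -149.9,   -4.8]), 0.38)]]
carrier_rear [[(array([51.1,  0.5, 59.9]), 0.78)], []]
carrier [[(array([99.8,  0.7, 41.4]), 0.91)], [(array([99.3, -1.6, 39. ]), 0.44)]]
```

Not yet at the stop; continuing in small steps until the push force rises.

Request:
apply_moves([
  {"x": -0.1, "y": 0, "z": 0, "turn": 0},
  {"x": -0.1, "y": 0, "z": 0, "turn": 0},
  {"x": 0, "y": 0, "z": 0, "turn": 0},
], grip=4.8, newtons=40)

```text
time: 11.63
position: [511.4, 18.2, 224.1]
tcp_rot: [[0.167, 0.001, 0.986], [-0.986, -0.008, 0.167], [0.008, -1.0, -0.0]]
ft_force: [3.3, -8.1, 6.8]
opening: 48.1
```

Request:
apply_moves([
  {"x": -0.1, "y": 0, "z": 0, "turn": 0},
  {"x": 0, "y": 0, "z": 0, "turn": 0},
], grip=4.8, newtons=40)

```text
time: 11.8
position: [511.3, 18.8, 224.2]
tcp_rot: [[0.166, 0.001, 0.986], [-0.986, -0.009, 0.166], [0.01, -1.0, -0.0]]
ft_force: [3.4, -10.1, 6.2]
opening: 48.0
```

Request:
apply_moves([
  {"x": -0.1, "y": 0, "z": 0, "turn": 0},
  {"x": 0, "y": 0, "z": 0, "turn": 0},
], grip=4.8, newtons=40)

```text
time: 11.97
position: [511.3, 19.2, 224.2]
tcp_rot: [[0.166, 0.002, 0.986], [-0.986, -0.011, 0.166], [0.012, -1.0, -0.0]]
ft_force: [3.3, -12.9, 6.0]
opening: 47.7
```

```bash
python3 chk.py d
```

```text
tcp [ 42.9  31.6 224.2] [  3.3 -12.9   6. ] 47.7 11.97
treadle [[], [(array([-43.8,  61.6,  52. ]), 0.67)]]
carrier_rear [[(array([49.2, -0.9, 55.7]), 0.61), (array([117.7,  62.7,   8.8]), 0.3)], [(array([ 318.9, -149.3,   -4. ]), 0.44)]]
carrier [[(array([103.7,   1.9,  36.8]), 0.63)], [(array([102.6,  -1.4,  38.1]), 0.53)]]
```

View pics/dw.png

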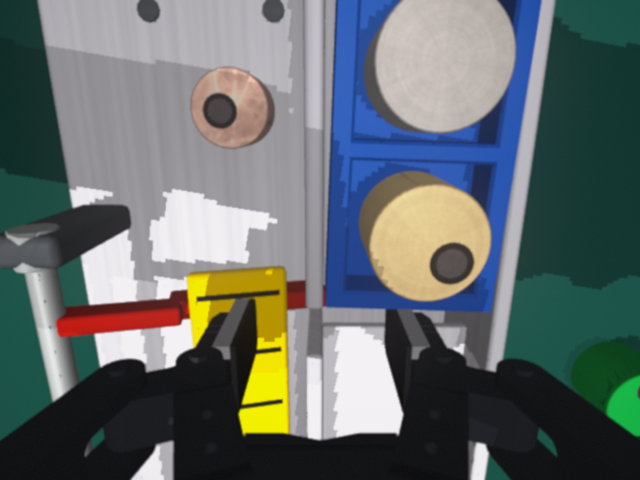

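The push force rose from 8 to 13 N with the carrier at x≈103.7, so it is against the stop, and the rear at v≈308 is past the leaf. I'll back off 4 mm and then lift straight up.

Request:
apply_moves([
  {"x": 0.2, "y": 0, "z": 0, "turn": 0},
  {"x": 0.2, "y": 0, "z": 0, "turn": 0},
  {"x": 0, "y": 0, "z": 0, "turn": 0},
  {"x": 0, "y": -0.4, "z": 0, "turn": 0},
  {"x": 0, "y": -0.4, "z": 0, "turn": 0},
  {"x": 0, "y": -0.5, "z": 0, "turn": 0},
  {"x": 0, "y": -0.7, "z": 0, "turn": 0},
  {"x": 0, "y": -1, "z": 0, "turn": 0},
  {"x": 0, "y": -2, "z": 0, "turn": 0},
  {"x": 0, "y": -3, "z": 0, "turn": 0},
  {"x": 0, "y": -3, "z": 0, "turn": 0},
  {"x": 0, "y": 0, "z": 0, "turn": 0},
  {"x": 0, "y": 0, "z": 0, "turn": 0},
], grip=4.8, newtons=40)

```text
time: 13.45
position: [511.5, 19.0, 335.8]
tcp_rot: [[0.17, 0.003, 0.985], [-0.985, 0.001, 0.17], [-0.0, -1.0, 0.003]]
ft_force: [0.2, -0.2, -0.7]
opening: 47.9
```

```bash
python3 chk.py e; python3 - <<'E'
from chk import *
for n in ['gate_leaf','disc_1','disc_2','well_1','well_2']: print(n,[[(ch(w(c,d['centre'],T if c=='wrist' else None)),round(d['score'],2)) for d in eyes.spot_point(n,c)[:5]] for c in ('wrist','top')])
E
```

```text
tcp [ 42.7  31.4 335.8] [ 0.2 -0.2 -0.7] 47.9 13.45
treadle [[(array([-48.8,  60. ,  70.3]), 0.56)], [(array([-42. ,  64.4,  67. ]), 0.7)]]
carrier_rear [[(array([49.9, -0.7, 57.2]), 0.88)], []]
carrier [[(array([103. ,   1.6,  39.8]), 0.73)], [(array([ 1.014e+02, -1.000e-01,  3.920e+01]), 0.63)]]
tcp [ 42.4  31.8 332.7] [-0.6  0.  -0.2] 47.8 13.85Traceback (most recent call last):
  File "<stdin>", line 1, in <module>
  File "chk.py", line 6, in <module>
    grab('wrist',sys.argv[1]+'w.png'); grab('top',sys.argv[1]+'t.png')
                 ~~~~~~~~^^^
IndexError: list index out of range
```

View pics/ew.png

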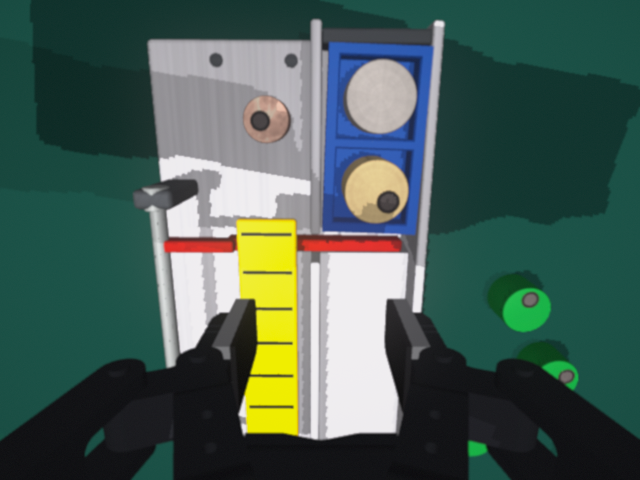

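The red leaf at v≈244 is up behind the carrier, whose rear edge is at v≈232. The carrier front at v≈43 is against the dark stop, both discs are seated, and the copper disc at (265,119) is undisturbed.

```bash
python3 -c "
from cell import job; job.close_job()"
```

```text
the job is handed in; nothing more can be done
```

The carrier is loaded against the end stop with both discs in their wells, and I handed the job in at about 14 s; no verdict is reported. One fingertip pressed the treadle to about z = 54 mm and held it there. The other pushed the carrier by its rear over the gate until the push force rose from 8 to 13 N at the stop. I then backed off 4 mm and lifted straight up.

**Last checks:**
- **Carrier:** the wrist camera puts it at chute x ≈ 103 mm and the top camera at 101 mm. The limit is 97 mm, and the networks are good to about 4 mm.
- **Gate:** the treadle is back at z ≈ 67–70 mm, and the red leaf is visibly up behind the carrier.
- **Discs and copper disc:** both discs sit in their wells and the copper disc looks undisturbed. I judged these from the last wrist picture only.
- **Robot:** it touches nothing, and the wrist force is about 0 N.

**Not checked:**
- **Disc-to-well distances:** the script for the final network check of the gate leaf, discs and wells stopped on an error, and I did not repeat it.
- **Other bystanders:** I did not measure the jar, mouse, caliper and swab pot again at the end. The gripper worked only at the chute.

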